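Hold the colour reader down on a fan deck

TASK

Take a colour reading of the fan deck: slide it along the bench, without lifting it, between the reader's guide rails until its end is against the end stop. Then press the reader's spring-loaded head down with the fingers on its cap until the nose stands on the deck and is pushed about half way (8 mm) into the head, never all the way in, and keep it there for at least three seconds; finish while still holding it down. Leave the tin, the marker and the thickness gauge alone.

Things in the scene. Friction and masses are not known exactly. Their poses are not given: they have to be found in the camera images.
- reader: bench colour reader, fixed: grey housing (x 45 to 120 mm, 90 mm wide, 112 mm high) with an arm (56 mm wide, x from -28 mm, z 76 to 108 mm) that carries the measuring head over a short channel for samples. Origin on the bench surface directly below the head's axis; x points from the channel's mouth to the end stop and housing, z up
- channel_mouth (a point): middle of the channel's open mouth, on the bench, at x = -78 mm in the reader's frame. The channel's floor is the bench; its two metal rails are 12 mm high, inner faces at y = +-28 mm from x = -45 mm to the stop; ahead of that they flare out to about +-43 mm at the mouth
- stop_face (a point): centre of the flat face of the metal end stop that closes the channel, 26 mm high, at x = +30 mm in the reader's frame
- cap_top (a point): centre of the flat top of the black round cap (44 mm diameter, 15 mm thick) on the head; 150 mm above the bench at rest, moves straight down with the head
- reader_head (a joint): how far the head (36 mm metal barrel with the cap) is pressed down, m: 0 = up at rest, 0.026 = lowest. A spring returns it: 3 N to start it, about 5 N at 0.012, where the nose meets a deck in the channel; from there the nose's spring is added
- reader_nose (a joint): how far the steel nose (24 mm diameter, sticks 28 mm out of the barrel) is pushed up into the head, m: 0 = out, 0.016 = all the way in. Spring 1.6 N plus 0.8 N per mm. At 0.008 a dark ring on it meets the barrel's rim. At rest its underside is 27 mm above the bench, 12 mm above a deck; so it is half way in when the head is about 20 mm down (cap top 130 mm above the bench)
- deck_center (a point): centre (half-way up) of the fan deck: closed stack of colour cards, cream top, 150 mm long (x), 44 mm wide (y), 15 mm thick, 0.1 kg, loose on the bench before the channel's mouth. Its plain +x end goes to the stop; a rivet stands 4 mm above its top near the other end, at x = -66 mm. When it touches the stop, this centre is at x = -45 mm in the reader's frame
- tin_center (a point): bystander: centre of a small paint tin, 62 mm diameter, 62 mm high
- marker_center (a point): bystander: centre of a marker pen lying on the bench, 128 mm long (x axis), 18 mm thick
- gauge_center (a point): bystander: centre of a black coating thickness gauge lying flat on the bench, 105 mm long (x axis), 62 mm wide, 26 mm high
Things that resemble listed ones, but are neither listed nor needed, are in the scene too. Leave any green or turquoise look-alike of the part that bears deck_center alone.

How it is judged:
On the way, in this order (a step that is already met when the one before it is completed fails the run):
1. the fan deck lies in the channel with its end against the stop, at rest, the head still up (x of deck_center in the frame of reader above -0.05 m and y of deck_center in the frame of reader between -0.012 and 0.012 m and angle between the x axis of deck_center and the x axis of reader, either way round below 0.16 rad and height (world z) of deck_center below 0.012 m and value of joint reader_head below 0.003 m and linear speed of deck below 0.02 m/s), for 0.2 s.
2. the head is held down on the deck for three seconds with the nose about half way in (4 to 12 mm) (x of deck_center in the frame of reader above -0.05 m and y of deck_center in the frame of reader between -0.012 and 0.012 m and angle between the x axis of deck_center and the x axis of reader, either way round below 0.16 rad and height (world z) of deck_center below 0.012 m and value of joint reader_nose between 0.004 and 0.012 m and contact force between deck and reader_nose above 2 N and contact force between the fingers and reader_head above 2 N), for 3 s.
At the end, for the whole second after the job is handed in: the fan deck lies flat in the channel, its end within 5 mm of the stop and its middle within 12 mm of the channel's centre line; the fingers hold the head down, still, with the nose on the deck pushed 4 to 12 mm into the head (all of step 2 and velocity of joint reader_head between -0.01 and 0.01 m/s); the arm keeps its last pose, push and grip.
It fails at once if the nose is pushed all the way into the head (value of joint reader_nose above 0.0155 m).
It fails at once if the fan deck is lifted off the bench (height (world z) of deck_center above 0.03 m).
It fails at once if the tin is disturbed (moved more than 20 mm) (distance of tin_center from where it was at the start of the episode above 0.02 m).
It fails at once if the marker is disturbed (moved more than 20 mm) (distance of marker_center from where it was at the start of the episode above 0.02 m).
It fails at once if the thickness gauge is disturbed (moved more than 20 mm) (distance of gauge_center from where it was at the start of the episode above 0.02 m).
It also fails if it takes over 58 s, if anything falls off the work surface, if the arm or the gripper's body presses on something with over 40 N, if the wrist force passes 120 N, or if a joint passes its speed limit or range.

ROBOT

A 7-joint arm with a two-finger parallel gripper is mounted at the origin on a cart in front of the work surface, level with it; the furniture and walls round the work are solid. World frame = base frame: x ahead of the robot, y to its left, z up, the work surface at z = 0. Lengths are in m, angles in rad, forces in N, time in s.
With the tool pointing down it reaches from about 0.4 to 0.875 m from the base axis. Payload 19.3 kg.
Tool frame: the origin (TCP) lies midway between the tips of the shut fingers; the grasp point (between the pads) lies 19 mm behind it (bot.pinch_z is the distance from the TCP to the grasp point, in m); z points along the fingers, y is the direction in which the jaws open and shut (so a half turn about z gives the same grasp; the last joint's range is limited). The gripper opens to 85 mm and grips with 20 to 120 N. Pads are 22 mm wide; open, the fingers measure 114 mm over their backs; the gripper's body (76 mm by 85 mm) begins 54 mm behind the grasp point. The pads swing forward as they close: fully open they stand 13 mm farther back than shut.
Start: joints at [-1.308, 0.521, -0.036, 1.599, 0.021, 1.021, -0.113], TCP at [0.204, 0.591, 0.231] pointing down, gripper open.
Joint ranges: [-2.91, 2.91], [-0.3, 2.13], [-1.5, 1.42], [0.17, 2.43], [-1.26, 4.41], [0.16, 1.93], [-2.52, 2.52]. Speed limits (rad/s): [1.89, 1.89, 2.39, 2.39, 3.01, 3.01, 3.01].

INTERFACE

Orientations are given as [roll, pitch, yaw] about the fixed x, y, z axes, in that order (R = Rz(yaw) Ry(pitch) Rx(roll)).
In Python, from workcell import bot gives the robot as it stands. The module is installed in compiled form; this text tells all that it offers.
- The arm moves only by the tool move_arm, never from a script. Its argument "moves" is text: rows parted by semicolons, each of 4 numbers parted by spaces: the shift along the tool's x, y, z in mm, then the turn about the tool's z in rad. In form: dx dy dz yaw; .... A call has exactly 10 rows; each row is the pose to reach, as a shift and turn from the pose commanded when the call began, along the tool's axes at that moment; what a row does not reach only later rows make up. A row lasts 1/12 s, in which the tool goes at most 41.7 mm and 7.16 degrees, less where a joint would pass 70% of its speed; a pose out of reach is approached as far as the arm can. A call with a gripper value outside its range is refused whole. "grip" is the opening, from 0 (shut) to 1 (fully open), set as the call begins (left out, the last holds). The fingers move at their own pace and stop on an object; "grip_force" is the grip in N (left out, the last holds). Time passes only in rows, so rows that repeat a pose let the fingers close, or fill a call up. It gives the time, the measured TCP pose, the force and the opening at its end, in the units of the state.
- bot.observe(): the state, without advancing time (a new reading comes with each control period).
- bot.grab_frame(name): name is "scene" or "top"; returns a dict with "frame" (400x640x3 uint8, red, green, blue), "z_map" (400x640 float32, m along the optical axis (not along the pixel's ray), 0 where there is no reading), "K" (3x3 intrinsics, pixels), "eye" and "attitude" of the camera in the world. Camera axes: x right, y up, looking along -z (the intrinsics and any distortion apply to the point x, -y, -z); pixel columns grow to the right and rows downward; lengths in m; the calibration is good to about 2 mm. A picture is of the moment at which its call begins.
- bot.job_done(): hands the job in, once; it reports no verdict.
Trained networks look in a picture, given as the dict that the camera call returned (one of the last four; its "shot" number tells which), for a name from the list of things; names that differ only in an ending like _2 or _b are one class to them, and where a whole thing is asked for, a point or a joint stands for the part that bears it (a point fixed in the world has none). Each returns a list of dicts, best first, with "conf" (0 to 1); they miss things now and then, are a little off and sometimes report something else, mostly with a low value. They report only what shows in the picture. A call takes as long as a camera call. They do not tell look-alikes from the thing itself.
- bot.search_frame(picture, label): "at" ([column, row] in pixels, amid what is visible of it).
- bot.pinpoint(picture, label): "at" ([column, row] in pixels: a listed point, or the origin of a listed thing).
The state is a dict: "clock": time; "qpos": joint angles; "qd": joint speeds; "joint_efforts": joint torques, N m; "position": TCP position; "tool_rot": TCP orientation; "force": force on the tool from outside, world axes, zero at the start; "moment": the same for the moment, N m; "grip_width": finger opening in m.
Only numpy, scipy, OpenCV 4.12 (cv2) and the standard library are available. Lean on these libraries where they do the work, as an engineer would, in place of code of your own. Each camera call takes 0.05 s, during which the arm holds its last target. There are 200 camera calls.

## Working session

There is one attempt and no reset: what is moved stays moved. The work goes in short steps, Python scripts to look and compute and a tool call to move; the robot and the scene stay as the last step left them, time stands still between calls to the robot, and variables do not carry over. Pictures are saved under pics/ and viewed, about 8 in all and at most 12, crops included, and the job is handed in when it is done.

Besides the shell and the picture viewer there is one more tool, called by a JSON object that holds its "method" and its "body". move_arm: Moves the arm, as the interface text tells. Its arguments: {"type":"object","properties":{"moves":{"type":"string"},"grip":{"type":"number"},"grip_force":{"type":"number"}},"required":["moves"]}

```bash
mkdir -p pics; cat > h.py <<'E'
import numpy as np, cv2
from workcell import bot
from scipy.spatial.transform import Rotation as R
def rot(a):
    a=np.array(a,float)
    return a if a.shape==(3,3) else (R.from_quat(a).as_matrix() if a.size==4 else R.from_euler('xyz',a).as_matrix())
def cloud(p):
    z=p['z_map'];K=np.array(p['K']);v,u=np.mgrid[:z.shape[0],:z.shape[1]]
    c=np.stack([(u-K[0,2])/K[0,0]*z,-(v-K[1,2])/K[1,1]*z,-z],-1)
    return c@rot(p['attitude']).T+np.array(p['eye'])
def ray(p,uv,h):
    K=np.array(p['K']);d=rot(p['attitude'])@np.array([(uv[0]-K[0,2])/K[0,0],-(uv[1]-K[1,2])/K[1,1],-1])
    e=np.array(p['eye']);return e+d*(h-e[2])/d[2]
def save(p,n): cv2.imwrite('pics/'+n,p['frame'][...,::-1])
E
python3 - <<'E'
from h import *
for n in ['top','scene']:
    p=bot.grab_frame(n);save(p,n+'1.png');print(n,{k:(v if np.size(v)<10 else '') for k,v in p.items()})
    c=cloud(p)
    for l in ['deck_center','channel_mouth','stop_face','cap_top','reader','tin_center','marker_center','gauge_center']:
        for d in bot.pinpoint(p,l)[:3]:
            u,v=map(int,np.round(d['at'])); print(l,round(d['conf'],2),[u,v],c[min(v,399),min(u,639)].round(3))
o=bot.observe();print({k:np.round(v,3) for k,v in o.items()})
E
```

```text
top {'frame': '', 'z_map': '', 'K': array([[472.19965687,   0.        , 313.69089952],
       [  0.        , 472.19965687, 199.64018539],
       [  0.        ,   0.        ,   1.        ]]), 'eye': array([ 0.26407587, -0.11092736,  1.49528243]), 'attitude': array([ 0.15468568,  0.00520241, -1.59185082]), 'shot': 1}
deck_center 0.91 [441, 173] [ 0.573 -0.517  0.012]
deck_center 0.81 [287, 187] [ 0.538 -0.024  0.012]
deck_center 0.74 [279, 234] [0.388 0.003 0.016]
stop_face 0.9 [228, 151] [0.623 0.139 0.153]
cap_top 0.54 [225, 143] [0.649 0.15  0.147]
reader 0.66 [235, 159] [0.614 0.129 0.092]
tin_center 0.65 [189, 231] [0.4   0.276 0.054]
marker_center 0.78 [374, 222] [ 0.419 -0.296  0.016]
gauge_center 0.9 [395, 184] [ 0.538 -0.366  0.025]
gauge_center 0.21 [285, 186] [ 0.542 -0.017  0.012]
scene {'frame': '', 'z_map': '', 'K': array([[416.84347512,   0.        , 317.41451498],
       [  0.        , 416.84347512, 198.29539566],
       [  0.        ,   0.        ,   1.        ]]), 'eye': array([-0.0497413 , -0.75427343,  0.98693926]), 'attitude': array([ 0.76169275,  0.02172666, -0.72
[... 357 characters left out ...]
in_center 0.73 [220, 166] [0.388 0.259 0.053]
marker_center 0.56 [341, 271] [ 0.416 -0.299  0.013]
marker_center 0.31 [217, 168] [0.377 0.262 0.049]
gauge_center 0.83 [391, 258] [ 0.545 -0.367  0.022]
{'clock': np.float64(0.9), 'qpos': array([-1.308,  0.521, -0.036,  1.6  ,  0.021,  1.021, -0.113]), 'qd': array([-0.001, -0.   ,  0.   , -0.   , -0.001,  0.002, -0.   ]), 'joint_efforts': array([ 3.0000e-03, -9.2680e+01,  1.9800e+00, -3.7024e+01,  1.8000e-02,
        2.0000e-03, -0.0000e+00]), 'position': array([0.204, 0.591, 0.231]), 'tool_rot': array([-3.142, -0.   ,  2.809]), 'force': array([ 0.155, -0.382, -0.321]), 'moment': array([-0.04 , -0.004,  0.035]), 'grip_width': np.float64(0.085)}
```

View crops.

```bash
python3 - <<'E'
import cv2
a=cv2.imread('pics/top1.png')[100:270,150:480];b=cv2.imread('pics/scene1.png')[90:320,180:510]
a=cv2.resize(a,None,fx=2.4,fy=2.4,interpolation=2);cv2.imwrite('pics/a.png',a)
cv2.imwrite('pics/b.png',cv2.resize(b,None,fx=2.4,fy=2.4,interpolation=2))
E
```

```text
(no output)
```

View pics/a.png

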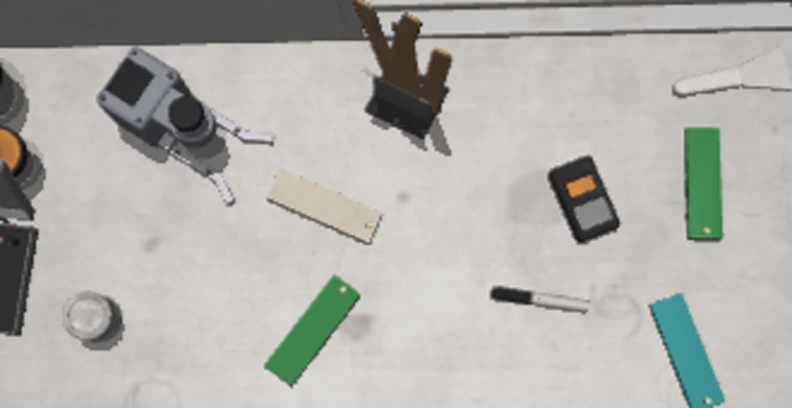

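View pics/b.png

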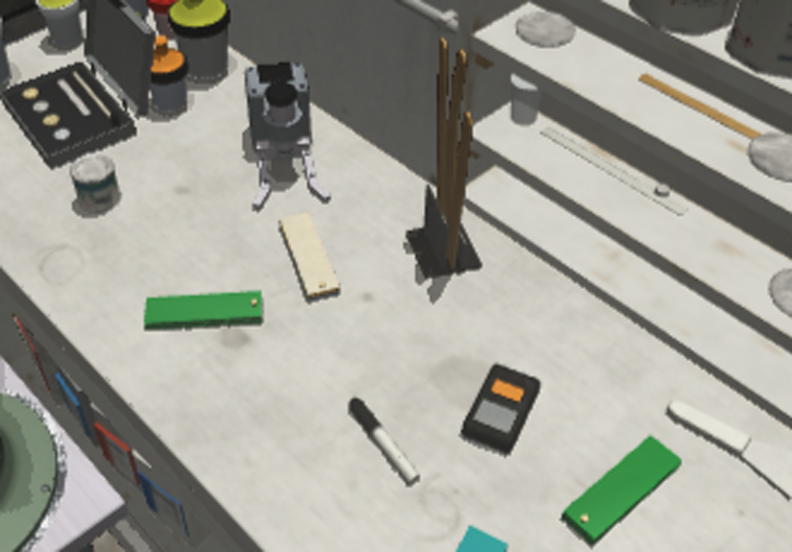

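```bash
cat >> h.py <<'E'
def deck(p,c=None,near=(0.54,-0.02),rad=.2):
    c=cloud(p) if c is None else c
    f=p['frame'].astype(int);hsv=cv2.cvtColor(p['frame'],cv2.COLOR_RGB2HSV)
    m=(c[...,2]>.008)&(c[...,2]<.024)&(hsv[...,1]>30)&(hsv[...,0]>10)&(hsv[...,0]<40)&(np.hypot(c[...,0]-near[0],c[...,1]-near[1])<rad)
    m=cv2.morphologyEx(m.astype(np.uint8),cv2.MORPH_OPEN,np.ones((3,3)))
    n,l,s,ce=cv2.connectedComponentsWithStats(m);k=1+np.argmax(s[1:,4]);m=l==k
    uv=np.argwhere(m)[:,::-1]
    P=np.array([ray(p,q,.015)[:2] for q in uv])*1000
    r=cv2.minAreaRect(P.astype(np.float32));b=cv2.boxPoints(r)
    e=sorted([(np.linalg.norm(b[i]-b[(i+1)%4]),i) for i in range(4)])[-1][1];d=b[(e+1)%4]-b[e];a=np.arctan2(d[1],d[0])
    if a<0:a+=np.pi
    return np.array(r[0])/1000,r[1],a,c[m][:,2].mean(),m.sum()
E
python3 - <<'E'
from h import *
for n in ['top','scene']:
    p=bot.grab_frame(n);c=cloud(p);print(n,deck(p,c))
    g=np.hypot(c[...,0]-.66,c[...,1]-.16)<.14
    m=g&(c[...,2]>.14)&(c[...,2]<.158);q=c[m];r=cv2.minEnclosingCircle((q[:,:2]*1000).astype(np.float32));print('cap',r,q[:,2].mean(),m.sum())
    capc=np.array(r[0])
    m=g&(c[...,2]>.100)&(c[...,2]<.118);r=cv2.minAreaRect((c[m][:,:2]*1000).astype(np.float32));print('housing+arm',r,m.sum(),c[m][:,2].mean())
    print('box',cv2.boxPoints(r).round(0).tolist())
    m=g&(c[...,2]>.006)&(c[...,2]<.018);print('low pts',(c[m][::6]*1000).round(0).astype(int).tolist())
E
```

```text
top (array([ 0.54345233, -0.01584908]), (144.21896362304688, 42.782230377197266), np.float32(1.1386254), np.float64(0.014950808591435539), np.int64(546))
cap ((637.88134765625, 143.6613006591797), 22.27989387512207) 0.1489080154032136 176
housing+arm ((663.8619384765625, 182.12646484375), (147.4405975341797, 89.67767333984375), 57.528892517089844) 872 0.1104432929826614
box [[586.0, 144.0], [662.0, 96.0], [741.0, 220.0], [666.0, 268.0]]
low pts [[772, 151, 9], [762, 105, 7], [755, 108, 6], [735, 131, 7], [722, 151, 7], [699, 162, 16], [694, 111, 7], [676, 130, 13], [671, 124, 9], [667, 118, 8], [663, 111, 12], [660, 114, 9], [656, 117, 12], [658, 267, 7], [653, 101, 10], [650, 104, 11], [649, 62, 11], [646, 98, 10], [645, 78, 14], [645, 56, 11], [642, 78, 14], [642, 59, 11], [639, 88, 12], [639, 69, 9], [641, 283, 7], [634, 78, 17], [635, 59, 11], [634, 79, 7], [629, 208, 9], [627, 237, 9], [623, 234, 8], [620, 174, 15], [617, 178, 15], [616, 201, 9], [615, 163, 8], [613, 189, 6], [611, 156, 12], [608, 153, 11], [604, 162, 13], [603, 182, 7], [601, 140, 11], [598, 150, 9], [598, 266,
[... 556 characters left out ...]
47.37950134277344, 90.23875427246094), 57.16067123413086) 401 0.10971292156895449
box [[583.0, 144.0], [659.0, 95.0], [739.0, 219.0], [663.0, 268.0]]
low pts [[642, 285, 6], [630, 216, 11], [682, 153, 15], [665, 161, 15], [685, 151, 10], [641, 183, 11], [679, 150, 10], [633, 185, 10], [675, 140, 13], [631, 184, 7], [676, 136, 10], [668, 132, 13], [670, 128, 9], [664, 122, 12], [659, 115, 15], [656, 118, 10], [609, 156, 9], [605, 151, 10], [598, 148, 12], [595, 144, 11], [590, 144, 10], [645, 89, 12], [639, 88, 11], [588, 130, 11], [643, 76, 12], [635, 78, 11], [583, 125, 8], [644, 67, 8], [637, 64, 10], [572, 116, 12], [564, 123, 6], [636, 52, 9], [634, 51, 7], [552, 108, 11], [572, 52, 13]]
```

The only deck matching the description is the cream one, at top-image pixel (285,185), with its rivet on the side away from the reader. The green ones at (280,237) and (443,177) and the turquoise one at (437,245) are look-alikes. The crop confirms the choice. The reader is at about (0.6375, 0.143) with yaw 57.3°, and the deck is at (0.5415, -0.017) with yaw 65.2°.

```bash
cat >> h.py <<'E'
RO=np.array([.6375,.143]);RY=np.radians(57.3)
def go(x,y,z,yaw):
    o=bot.observe();Rt=rot(o['tool_rot']);d=Rt.T@(np.array([x,y,z])-o['position'])*1000
    Rd=Rt.T@R.from_euler('xyz',[np.pi,0,yaw]).as_matrix();print('go',d.round(1),'yaw',round(np.arctan2(Rd[1,0],Rd[0,0]),4),'from',o['position'].round(4),o['tool_rot'].round(4),'F',o['force'].round(1),'t',o['clock'])
E
python3 -c "
from h import *
a=np.radians(65.2);g=np.array([.5415,-.017])-.058*np.array([np.cos(a),np.sin(a)]);print(g);go(*g,.231,a)"
```

```text
[ 0.51717178 -0.06965109]
go [-5.115e+02 -5.218e+02  3.000e-01] yaw 1.6708 from [0.2042 0.5907 0.2313] [-3.1416  0.      2.8087] F [-0.2  0.1 -0.9] t 1.0
```

{"method": "move_arm", "body": {"moves": "-28 -29 0 0.09;-57 -58 0 0.18;-85 -87 0 0.27;-113 -116 0 0.36;-141 -145 0 0.45;-170 -174 0 0.55;-198 -203 0 0.64;-227 -232 0 0.73;-255 -261 0 0.83;-283 -290 0 0.92", "grip": 1}}

```text
clock: 1.83
position: [0.3774, 0.2224, 0.2316]
tool_rot: [3.141, -0.001, 1.884]
force: [0.8, 0.6, -0.0]
grip_width: 0.0853
```

```bash
python3 -c "
from h import *
go(.5172,-.0697,.12,np.radians(65.2))"
```

```text
go [-321.    43.   111.5] yaw 0.7459 from [0.3774 0.2224 0.2316] [ 3.1410e+00 -5.0000e-04  1.8838e+00] F [ 0.8  0.6 -0. ] t 1.8333
```

{"method": "move_arm", "body": {"moves": "-36 5 0 0.1;-72 10 0 0.2;-108 15 0 0.3;-144 20 5 0.4;-180 25 20 0.5;-216 30 40 0.6;-252 35 60 0.7;-288 40 80 0.74;-315 43 100 0.746;-321 43 111 0.746"}}

```text
clock: 2.67
position: [0.5188, -0.0718, 0.1185]
tool_rot: [3.141, 0.002, 1.138]
force: [-0.8, -0.9, 0.2]
grip_width: 0.085
```

```bash
python3 -c "
from h import *
p=bot.grab_frame('scene');save(p,'c.png');cv2.imwrite('pics/c2.png',cv2.resize(p['frame'][100:320,180:440,::-1],None,fx=3,fy=2.7))
go(.5172,-.0697,.01,np.radians(65.2))"
```

```text
go [  1.1  -0.6 107.3] yaw 0.001 from [ 0.5176 -0.0707  0.1173] [-3.1398e+00  2.6000e-03  1.1389e+00] F [-2.7 -1.3 -3.2] t 2.7167
```

View pics/c2.png

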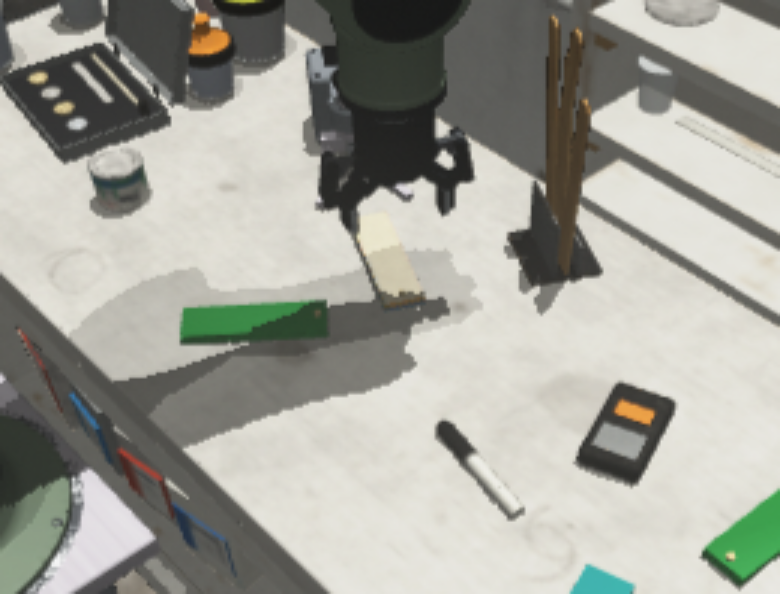

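The open gripper straddles the cream deck (about (390,260) in this crop), and the scene hasn't changed. Next I descend.

{"method": "move_arm", "body": {"moves": "1 -1 15 0;1 -1 30 0;1 -1 45 0;1 -1 60 0;1 -1 75 0;1 -1 88 0;1 -1 98 0;1 -1 105 0;1 -1 110 0;1 -1 111 0"}}

```text
clock: 3.55
position: [0.5175, -0.0657, 0.009]
tool_rot: [-3.141, 0.0, 1.143]
force: [-0.7, 0.1, -0.6]
grip_width: 0.0853
```

{"method": "move_arm", "body": {"moves": "0 0 1 0;0 0 2 0;0 0 2 0;0 0 2 0;0 0 2 0;0 0 2 0;0 0 2 0;0 0 2 0;0 0 2 0;0 0 2 0", "grip": 0.3, "grip_force": 25}}

```text
clock: 4.38
position: [0.5178, -0.066, 0.0078]
tool_rot: [3.141, -0.0, 1.143]
force: [-1.1, 0.1, 7.4]
grip_width: 0.0437
```

```bash
python3 -c "
from h import *
print(bot.observe()['grip_width'])
for n in ['scene','top']:
  p=bot.grab_frame(n);print(n,deck(p,near=(.54,-.02)))
d=-.103*np.array([np.cos(RY),np.sin(RY)])+RO;print(d)
go(*d,.004,RY)"
```

```text
0.04367137862833422
scene (array([ 0.52700812, -0.05551433]), (74.24490356445312, 38.017295837402344), np.float32(0.8590257), np.float64(0.014402904528202297), np.int64(185))Traceback (most recent call last):
  File "<string>", line 5, in <module>
    p=bot.grab_frame(n);print(n,deck(p,near=(.54,-.02)))
                                ~~~~^^^^^^^^^^^^^^^^^^^
  File "h.py", line 20, in deck
    n,l,s,ce=cv2.connectedComponentsWithStats(m);k=1+np.argmax(s[1:,4]);m=l==k
                                                     ~~~~~~~~~^^^^^^^^^
    return _wrapfunc(a, 'argmax', axis=axis, out=out, **kwds)
    return bound(*args, **kwds)
ValueError: attempt to get argmax of an empty sequence
```

```bash
python3 -c "
from h import *
e=np.array([np.cos(RY),np.sin(RY)])
for s in [-.2,-.105,-.101,-.0995]: go(*(RO+s*e),.0075,RY)"
```

```text
go [41.8 -6.4  0.3] yaw 0.1425 from [ 0.5179 -0.066   0.0078] [ 3.1411e+00 -4.0000e-04  1.1425e+00] F [-1.2  0.6  6.5] t 4.4833
go [135.9   7.1   0.4] yaw 0.1425 from [ 0.5179 -0.066   0.0078] [ 3.1411e+00 -4.0000e-04  1.1425e+00] F [-1.2  0.6  6.5] t 4.4833
go [139.8   7.7   0.4] yaw 0.1425 from [ 0.5179 -0.066   0.0078] [ 3.1411e+00 -4.0000e-04  1.1425e+00] F [-1.2  0.6  6.5] t 4.4833
go [141.3   7.9   0.4] yaw 0.1425 from [ 0.5179 -0.066   0.0078] [ 3.1411e+00 -4.0000e-04  1.1425e+00] F [-1.2  0.6  6.5] t 4.4833
```

{"method": "move_arm", "body": {"moves": "4 -1 -0.5 0.02;9 -1.5 -0.5 0.04;14 -2 -0.5 0.06;19 -3 -0.5 0.08;24 -4 -0.5 0.1;29 -5 -0.5 0.12;34 -6 -0.5 0.135;38 -6 -0.5 0.142;42 -6 -0.5 0.142;42 -6 -0.5 0.142"}}

```text
clock: 5.32
position: [0.5299, -0.0243, 0.0079]
tool_rot: [3.142, -0.0, 1.0]
force: [-0.0, -0.3, 5.7]
grip_width: 0.0438
```

```bash
python3 -c "
from h import *
p=bot.grab_frame('scene');cv2.imwrite('pics/d.png',cv2.resize(p['frame'][110:270,220:400,::-1],None,fx=4,fy=3.7))
e=np.array([np.cos(RY),np.sin(RY)])
for s in [-.105]: go(*(RO+s*e),.0075,RY)"
```

```text
go [93.9  0.1  0.4] yaw 0.0004 from [ 0.53   -0.0243  0.0079] [ 3.1415e+00 -5.0000e-04  1.0005e+00] F [-0.4  0.2  5.7] t 5.3667
```

View pics/d.png

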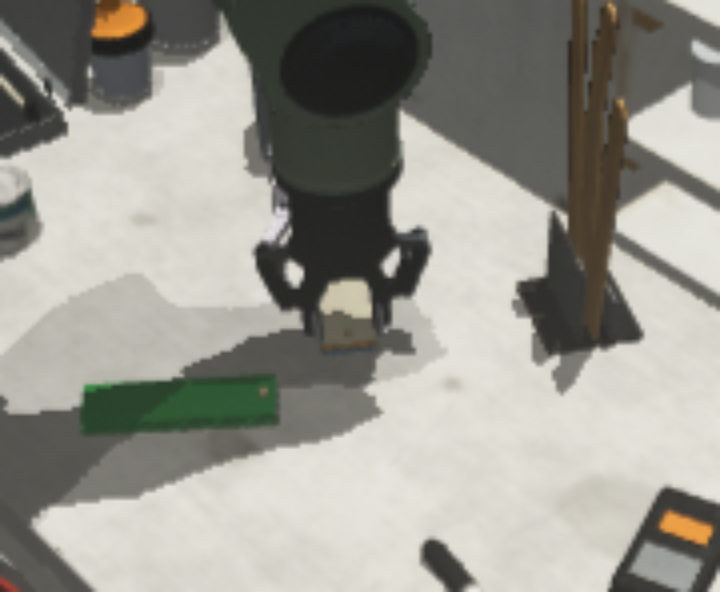

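The deck is gripped and aligned, with its rear end at (348,340) in the crop. Now I slide it in.

{"method": "move_arm", "body": {"moves": "6 0 0 0;14 0 0 0;23 0 0 0;32 0 0 0;41 0 0 0;50 0 0 0;59 0 0 0;68 0 0 0;76 0 0 0;82 0 0 0"}}

```text
clock: 6.2
position: [0.574, 0.0444, 0.0079]
tool_rot: [-3.142, 0.0, 1.0]
force: [-1.9, -5.1, 7.4]
grip_width: 0.0439
```

{"method": "move_arm", "body": {"moves": "1 0 0 0;2 0 0 0;3 0 0 0;4 0 0 0;5 0 0 0;6 0 0 0;7 0 0 0;8 0 0 0;9 0 0 0;9 0 0 0"}}

```text
clock: 7.03
position: [0.5786, 0.0515, 0.0079]
tool_rot: [-3.142, 0.0, 1.0]
force: [-2.7, -3.4, 7.6]
grip_width: 0.0439
```

{"method": "move_arm", "body": {"moves": "1 0 0 0;2 0 0 0;3 0 0 0;4 0 0 0;5 0 0 0;6 0 0 0;7 0 0 0;8 0 0 0;8 0 0 0;8 0 0 0"}}

```text
clock: 7.87
position: [0.5829, 0.0582, 0.0079]
tool_rot: [-3.142, 0.0, 1.0]
force: [-2.0, -3.1, 6.4]
grip_width: 0.0432
```

{"method": "move_arm", "body": {"moves": "0.5 0 0 0;1 0 0 0;1.5 0 0 0;2 0 0 0;2.5 0 0 0;3 0 0 0;3 0 0 0;3 0 0 0;3 0 0 0;3 0 0 0"}}

```text
clock: 8.7
position: [0.5833, 0.0588, 0.0078]
tool_rot: [-3.141, 0.003, 0.999]
force: [-10.0, -12.5, 12.4]
grip_width: 0.0435
```

Along-channel force rose to 16 N at the expected place, so the deck is at the stop. I'll release, rise and check.

{"method": "move_arm", "body": {"moves": "0 0 0 0;0 0 0 0;0 0 0 0;0 0 0 0;0 0 0 0;0 0 0 0;0 0 0 0;0 0 0 0;0 0 0 0;0 0 0 0", "grip": 0.75}}

```text
clock: 9.53
position: [0.5847, 0.0606, 0.0078]
tool_rot: [3.142, -0.0, 1.001]
force: [-0.3, 0.4, 0.1]
grip_width: 0.0641
```

{"method": "move_arm", "body": {"moves": "-1 0 -8 0;-2 0 -20 0;-5 0 -40 0;-15 0 -65 0;-30 0 -90 0;-50 0 -120 0;-70 0 -150 0;-90 0 -175 0;-110 0 -195 0;-130 0 -205 0"}}

```text
clock: 10.37
position: [0.5144, -0.0501, 0.2162]
tool_rot: [3.139, -0.003, 1.0]
force: [-0.1, -0.0, -0.9]
grip_width: 0.0644
```

```bash
python3 -c "
from h import *
for n in ['scene','top']:
  p=bot.grab_frame(n);save(p,n+'9.png')
  cv2.imwrite('pics/e_%s.png'%n,cv2.resize(p['frame'][90:250,200:400,::-1],None,fx=3.6,fy=3.6))
  try: print(n,deck(p,near=(.61,.1)))
  except Exception as x: print(x)
go(*RO,.2,RY)"
```

```text
scene (array([0.61039911, 0.10433806]), (156.2832794189453, 43.26603317260742), np.float32(0.9617038), np.float64(0.014354338891979212), np.int64(313))
top (array([0.61749969, 0.11817295]), (10.032482147216797, 9.647821426391602), np.float32(0.0016973019), np.float64(0.015498182777650272), np.int64(15))
go [230.7  -1.9  16.4] yaw -0.0035 from [ 0.5137 -0.0518  0.2158] [ 3.139e+00 -2.500e-03  9.966e-01] F [0.4 0.4 0.5] t 10.4667
```

View pics/e_scene.png

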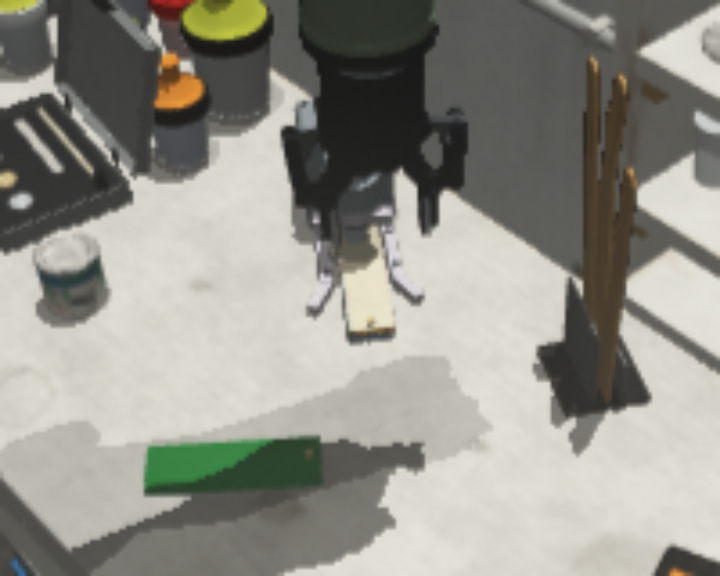

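The deck lies in the channel between the rails, with its rivet end at (370,325) in the crop. Measured against the scene camera's own estimate of the reader, its centre is at x ≈ -45.5 mm. Next I shut the fingers and go over the cap.

{"method": "move_arm", "body": {"moves": "20 0 0 0;50 0 0 0;80 0 0 0;110 0 0 0;140 0 0 0;170 0 0 0;195 0 0 0;215 -1 0 0;228 -2 5 0;230 -2 10 0", "grip": 0, "grip_force": 40}}

```text
clock: 11.3
position: [0.6373, 0.1485, 0.2024]
tool_rot: [-3.141, -0.001, 1.003]
force: [-0.5, 1.0, -0.1]
grip_width: -0.0002
```

```bash
python3 -c "
from h import *
p=bot.grab_frame('scene');cv2.imwrite('pics/f.png',cv2.resize(p['frame'][60:220,210:410,::-1],None,fx=3.6,fy=3.6))
print(bot.observe()['grip_width']);go(*RO,.152,RY)"
```

```text
0.00010998849601878337
go [-2.8  3.  49.2] yaw 0.0022 from [0.6365 0.147  0.2012] [-3.1406e+00  1.1000e-03  1.0023e+00] F [-1.8  0.7 -2.5] t 11.35
```

View pics/f.png

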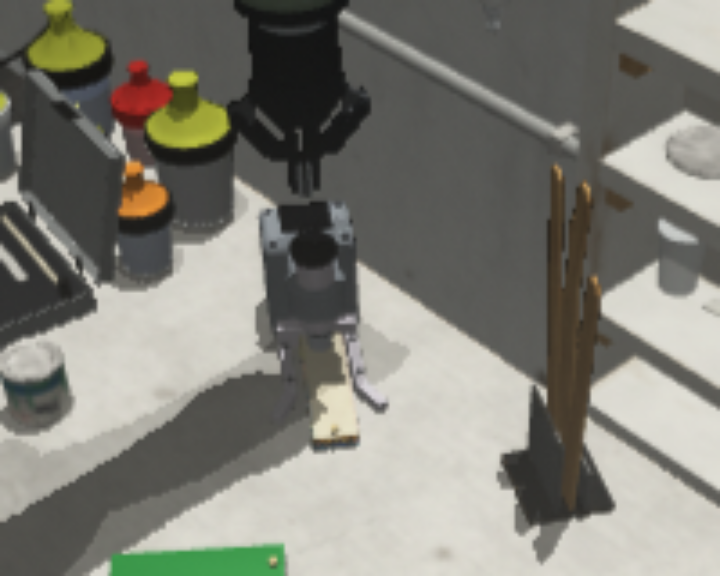

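The shut fingers are above the cap, and the deck is in the channel under the head. I'll descend to just above the cap and re-measure the deck before pressing.

{"method": "move_arm", "body": {"moves": "-1 1 10 0;-2 2 18 0;-3 3 25 0;-3 3 31 0;-3 3 36 0;-3 3 40 0;-3 3 43 0;-3 3 44 0;-3 3 44 0;-3 3 44 0"}}

```text
clock: 12.18
position: [0.638, 0.1417, 0.159]
tool_rot: [3.141, -0.0, 1.001]
force: [0.4, -0.6, -0.2]
grip_width: 0.0002
```

```bash
python3 -c "
from h import *
p=bot.grab_frame('scene');d=deck(p,near=(.61,.1));print(d)
for r in ([.6355,.1423],RO): print((np.array([[np.cos(RY),np.sin(RY)],[-np.sin(RY),np.cos(RY)]])@(d[0]-r)).round(4))
go(*RO,.13,RY)"
```

```text
(array([0.61107507, 0.104996  ]), (154.22398376464844, 43.34549331665039), np.float32(0.97001743), np.float64(0.014542315270409223), np.int64(320))
[-0.0446  0.0004]
[-0.0463  0.0017]
go [ 0.8 -1.  29.1] yaw 0.0008 from [0.638  0.1418 0.1591] [ 3.1413e+00 -3.0000e-04  1.0009e+00] F [ 0.3 -0.9 -0.7] t 12.2333
```

{"method": "move_arm", "body": {"moves": "0 0 3 0;0 0 6 0;0 0 9 0;0 0 11 0;0 0 13 0;0 0 15 0;0 0 17 0;0 0 18 0;0 0 18 0;0 0 18 0"}}

```text
clock: 13.07
position: [0.6379, 0.1417, 0.1409]
tool_rot: [-3.142, -0.0, 1.001]
force: [-0.6, -0.1, 4.4]
grip_width: -0.0002
```

{"method": "move_arm", "body": {"moves": "0 0 1 0;0 0 2 0;0 0 4 0;0 0 5 0;0 0 6 0;0 0 7 0;0 0 8 0;0 0 9 0;0 0 10 0;0 0 10.5 0"}}

```text
clock: 13.9
position: [0.6379, 0.1417, 0.1308]
tool_rot: [3.141, -0.0, 1.001]
force: [-4.8, 0.9, 13.0]
grip_width: 0.0001
```

```bash
python3 -c "
from h import *
for i in range(4):
  p=bot.grab_frame('scene');o=bot.observe();print(o['position'],o['force'].round(1))
cv2.imwrite('pics/g.png',cv2.resize(p['frame'][90:220,230:380,::-1],None,fx=4.5,fy=4.5,interpolation=cv2.INTER_CUBIC))
print(deck(p,near=(.61,.1)))"
```

```text
[0.63793188 0.14175402 0.1307294 ] [-3.9  0.3 14.1]
[0.63792469 0.14170425 0.13077555] [-4.4  0.1 13.4]
[0.63793843 0.14170658 0.13083278] [-4.1  0.7 13.7]
[0.63793128 0.14171721 0.1308569 ] [-4.3  0.1 13.8]
(array([0.60524988, 0.09649562]), (140.6648712158203, 43.34549331665039), np.float32(0.9700177), np.float64(0.014287098862830765), np.int64(290))
```

View pics/g.png

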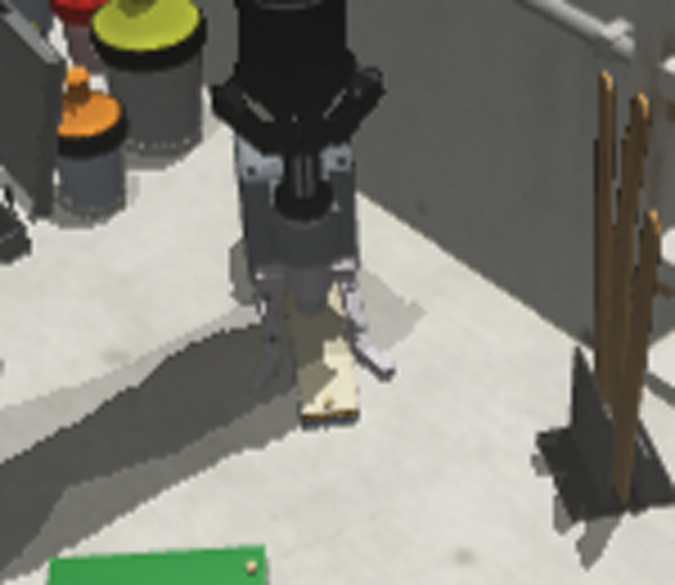

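Force is 13.7 N at 19 mm of travel, against 13.6 N expected with the nose about 7 mm in, so it agrees. Now I hold.

{"method": "move_arm", "body": {"moves": "0 0 0 0;0 0 0 0;0 0 0 0;0 0 0 0;0 0 0 0;0 0 0 0;0 0 0 0;0 0 0 0;0 0 0 0;0 0 0 0"}}

```text
clock: 14.93
position: [0.6379, 0.1417, 0.1309]
tool_rot: [3.141, -0.0, 1.001]
force: [-5.2, 0.6, 13.4]
grip_width: 0.0001
```

{"method": "move_arm", "body": {"moves": "0 0 0 0;0 0 0 0;0 0 0 0;0 0 0 0;0 0 0 0;0 0 0 0;0 0 0 0;0 0 0 0;0 0 0 0;0 0 0 0"}}

```text
clock: 15.77
position: [0.6379, 0.1417, 0.1309]
tool_rot: [3.141, -0.0, 1.001]
force: [-4.5, -0.2, 13.9]
grip_width: 0.0004
```

{"method": "move_arm", "body": {"moves": "0 0 0 0;0 0 0 0;0 0 0 0;0 0 0 0;0 0 0 0;0 0 0 0;0 0 0 0;0 0 0 0;0 0 0 0;0 0 0 0"}}

```text
clock: 16.6
position: [0.6379, 0.1417, 0.1309]
tool_rot: [3.141, -0.0, 1.001]
force: [-4.7, 0.5, 13.7]
grip_width: 0.0
```

{"method": "move_arm", "body": {"moves": "0 0 0 0;0 0 0 0;0 0 0 0;0 0 0 0;0 0 0 0;0 0 0 0;0 0 0 0;0 0 0 0;0 0 0 0;0 0 0 0"}}

```text
clock: 17.43
position: [0.6379, 0.1417, 0.1309]
tool_rot: [3.141, -0.001, 1.001]
force: [-4.4, 0.4, 14.3]
grip_width: 0.0001
```

{"method": "move_arm", "body": {"moves": "0 0 0 0;0 0 0 0;0 0 0 0;0 0 0 0;0 0 0 0;0 0 0 0;0 0 0 0;0 0 0 0;0 0 0 0;0 0 0 0"}}

```text
clock: 18.27
position: [0.638, 0.1417, 0.1309]
tool_rot: [3.141, -0.001, 1.001]
force: [-3.8, -0.2, 14.3]
grip_width: 0.0002
```

```bash
python3 -c "
from h import *
p=bot.grab_frame('scene');print(deck(p,near=(.61,.1)));o=bot.observe();print(o['position'],o['force'],o['clock']);print(bot.job_done())"
```

```text
(array([0.60610388, 0.09774181]), (137.6434783935547, 43.345489501953125), np.float32(0.9700172), np.float64(0.014583951364881276), np.int64(284))
[0.63791852 0.14175203 0.13086019] [-4.55335008  1.32281057 12.83523383] 18.3167
the job is handed in; nothing more can be done
None
```

I slid the cream fan deck along the bench, gripped by its sides near the rivet end, between the rails until it met the stop. Then I pressed the head's cap down with the shut fingers and held it for about 4.4 s. I handed the job in at 18.3 s with the fingers still holding it; no verdict is reported.

- **Deck at the stop:** the push force rose to 16 N within 1 mm of the expected place. Before pressing, the camera put the deck's centre at x about -45 to -46 mm and y within 2 mm of the channel's centre line.
- **Head held down:** the cap top stayed steady at about 131 mm with 13 to 14 N on the fingers. That fits the nose being about 7 mm in, inferred from height and force because the dark ring was not visible.
- **Readings that disagreed:**
  - While pressing, the camera measured the deck as short (138–141 mm) because the arm and head hid its front end; its rear end had not moved.
  - The top camera could not measure the deck once the arm was over it.
  - A sideways force of about 4.5 N stayed on the fingers during the hold.
- **Tin, marker and gauge:** I never went near them, and they looked undisturbed in the pictures, but I did not re-measure them at the end.

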